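# Load a wooden ball into the place-card jig and clamp it

### The arm

A 6-joint arm with a two-finger parallel gripper is mounted at the origin on the work surface. World frame = base frame: x ahead of the robot, y to its left, z up, the work surface at z = 0. Lengths are in mm, angles in rad, forces in N, time in s.
With the tool pointing down it reaches from about 350 to 875 mm from the base axis. Payload 4.2 kg.
Tool frame: the origin (TCP) lies at the very end of the fingers, on their centre line; the grasp point (between the pads) lies 19 mm behind it (manip.tcp_to_grasp is the distance from the TCP to the grasp point, in mm); z points along the fingers, y is the line along which they close (so a half turn about z gives the same grasp; the last joint's range is limited). The gripper opens to 87 mm and grips with 3 to 60 N. Pads are 19 mm wide; open, the fingers measure 117 mm over their backs; the gripper's body (75 mm by 190 mm) begins 51 mm behind the grasp point.
Start: joints at [-1.035, 0.385, 0.008, 0, -1.194, -0.259], TCP at [170.816, -601.183, 222.55] pointing down, gripper open.
Joint ranges: [-3.14, 3.14], [-1.21, 2.06], [-1.07, 1.41], [-3.16, 2.05], [-2.99, -0.16], [-3.1, 3.1]. Speed limits (rad/s): [2.79, 2.79, 3.14, 3.14, 3.14, 3.14].

### API

Orientations are given as [roll, pitch, yaw] about the fixed x, y, z axes, in that order (R = Rz(yaw) Ry(pitch) Rx(roll)).
In Python, from plant import manip gives the robot as it stands. The module is installed in compiled form; this text tells all that it offers.
- The arm moves only by the shell command python3 -m pendant 'ROWS' [FORCE]. ROWS is JSON, a list of rows, each a list of 3 entries, a list of its own where there are three numbers: the shift along the tool's x, y, z in cm, then the turn, a rotation vector about the tool's x, y, z in degrees, then the finger opening in cm, from 0 to 8.7. A call has 1 to 8 rows; each row shifts and turns the commanded pose from where the row before left it, along the tool's axes as they then stand; what a row does not reach is not made up. A row lasts 1/10 s, in which the tool goes at most 50 mm and 8.59 degrees, less where a joint would pass 70% of its speed; a pose out of reach is approached as far as the arm can. A call with a gripper value outside its range is refused whole. The fingers move at their own pace and stop on an object; FORCE is the grip in N (left out, the last holds). Time passes only in rows, so rows that do not move let the fingers close. It gives the time, the measured TCP pose, the force, the opening and the grip force at its end, in the units of the state.
- manip.state(): the state, without advancing time (a new reading comes with each control period).
- manip.snapshot(name): name is "side" or "top" or "wrist"; returns a dict with "img" (384x512x3 uint8, red, green, blue), "depth" (384x512 float32, mm along the optical axis (not along the pixel's ray), 0 where there is no reading), "fx", "fy", "cx", "cy" (pixels), "dist_coeffs" ([k1, k2, p1, p2, k3] as OpenCV has them; the pictures are not rectified), "pose" (4x4, takes a point from camera to world coordinates); the wrist camera has in their place "T_tool_cam" (4x4, takes a point from camera to tool coordinates, whose origin is the TCP and whose axes are the flange's). Camera axes: x right, y up, looking along -z (the intrinsics and any distortion apply to the point x, -y, -z); pixel columns grow to the right and rows downward; lengths in mm; the calibration is good to about 2 mm. A picture is of the moment at which its call begins: read the wrist's pose just before it.
- manip.sign_off(): hands the job in; it is judged then, once.
The state is a dict: "t": time; "qpos": joint angles; "qvel": joint speeds; "joint_efforts": joint torques, N m; "ee_pos": TCP position; "ee_rot": TCP orientation; "ft_force": force on the tool from outside, world axes, zero at the start; "moment": the same for the moment, N m; "grip_width": opening from 0.0 (shut) to 1.0 (fully open); "grasp_force": force on a finger pad.
Only numpy, scipy, OpenCV 4.12 (cv2) and the standard library are available. Lean on these libraries where they do the work, as an engineer would, in place of code of your own. Each camera call takes 0.05 s, during which the arm holds its last target. There are 200 camera calls.

### The job

Load the place-card jig on the stall counter: gently nudge the loose wooden ball along the white board, without lifting it or shooting it, until it drops into the round pocket by the lamp rail. Then push the clamp's handle over past its dead point so that the pad comes down and holds the ball in the pocket, and leave the bowl, the cup and the tape roll where they stand.

Things in the scene. Friction and masses are not known exactly. Their poses are not given: they have to be found in the camera images.
- jig: White plastic board fixed on the counter, level, 16 mm thick. Origin at counter level under the pocket's centre. Its x runs along the board to the robot's left (yaw 90 +-15 degrees), so its y points back at the robot; z up. Spans x -165 to +45, y -85 to +105 mm; round it an aluminium rim 6 mm wide stands 8 mm above the board.
- rail (a point): Centre of the underside of the straight aluminium lamp rail over the board, along jig y: at jig x -20, y +10 mm, 112 mm above the board. 12 mm wide (x), 190 mm long, 16 mm tall, on 10 mm posts at jig y -77 and +97 mm. An upright gripper cannot follow the ball to the pocket under it; one tilted 30 to 40 degrees (body leaning to jig -x, fingers pointing down and to jig +x) can.
- pocket (a point): Centre of the pocket's mouth, level with the board's top (16 mm above the counter). A round hole 27 mm across, 9 mm deep; the ball is wider, sits on its edge and sinks about 6 mm: its centre is then 12 mm above the board (18 mm when lying on the board).
- clamp_hinge (a point): Mid of the clamp's hinge, which runs along jig x: jig x 0, y +62 mm, 45 mm above the board, on the robot's side of the pocket. Its steel foot (36 mm along x, jig y 46 to 90 mm) has cheeks up to 52 mm above the board. The lever on it is one rigid piece: a handle rod 110 mm long with a knob, and a pad arm 62 mm long that comes down on the pocket.
- clamp (a joint): Clamp lever angle, 0 to 1.35 rad. At 0 (open, the start) the handle leans 37 degrees to jig +y (to the robot) and the pad arm is up; pushing the handle to jig -y (away) raises it. Handle upright at 0.65 = dead point: a spring drives it back to 0 below that, on to shut above it (push about 5 N at the knob). Shut on the seated ball: about 1.15, pad pressing some 6 N; with no ball: 1.35.
- clamp_knob (a point): Centre of the black ball knob, 26 mm across, at the end of the clamp's round handle rod (10 mm thick); 110 mm from the hinge line, at jig x 0. Open, it is at jig y +129 mm, 149 mm above the counter; upright, y +62 mm, 171 mm above the counter; shut, y about +9 mm.
- bowl: Loose pulp bowl standing beside the jig, 110 mm across, 42 mm high; origin under its centre. Leave it alone.
- cup: Loose white paper cup standing beside the jig, 72 mm across, 85 mm high; origin under its centre. Leave it alone.
- tape: Loose roll of tape lying flat beside the jig, 84 mm across, 24 mm high; origin under its centre. Leave it alone.
- ball: The loose wooden ball; origin at its centre (it turns as it rolls), 36 mm across, about 20 g. It starts on the board, 80 to 130 mm from the pocket towards jig -x (robot's right) and up to 35 mm to either side in jig y. It stops rolling within a few cm; keep it under 0.2 m/s on the board; two fingers parted by about 20 mm push it without its slipping off sideways.
Not all that is in view belongs to the job. Of the things like the ball, leave any that is blue or red; of the rest the smaller one is meant.

How it is judged:
By the outcome, as a careful person would: the job done as asked, in the order asked, and still so for the second after the job is handed in, with the robot touching nothing.
It also fails if it takes over 54 s, if anything falls off the work surface, if the arm or the gripper's body presses on something with over 40 N, if the wrist force passes 120 N, or if a joint passes its speed limit or range.

## Working session

There is one attempt and no reset: what is moved stays moved. The work goes in short steps, Python scripts to look and compute and a shell command to move; the robot and the scene stay as the last step left them, time stands still between calls to the robot, and variables do not carry over. Pictures are saved under pics/ and viewed, at most 10 in all, crops included, and the job is handed in when it is done.

```bash
mkdir -p pics; ls; cat > h.py <<'E'
import numpy as np, cv2
from plant import manip
from scipy.spatial.transform import Rotation as R
def rot(rpy): return R.from_euler('xyz',rpy).as_matrix()
def snap(n):
    st=manip.state(); s=manip.snapshot(n)
    if n=='wrist':
        T=np.eye(4);T[:3,:3]=rot(st['ee_rot']);T[:3,3]=st['ee_pos']; s['pose']=T@np.array(s['T_tool_cam'])
    s['K']=np.array([[s['fx'],0,s['cx']],[0,s['fy'],s['cy']],[0,0,1.]]); s['d']=np.array(s['dist_coeffs'],float)
    return s
def rays(s,px):
    n=cv2.undistortPoints(np.array(px,float).reshape(-1,1,2),s['K'],s['d'])[:,0]
    return np.c_[n[:,0],-n[:,1],-np.ones(len(n))]
def atdepth(s,px):
    r=rays(s,px); d=np.array([s['depth'][int(v),int(u)] for u,v in px])
    return (np.asarray(s['pose'])@np.c_[r*d[:,None],np.ones(len(d))].T).T[:,:3]
def atz(s,px,z):
    P=np.asarray(s['pose']); r=rays(s,px)@P[:3,:3].T; o=P[:3,3]
    return o+r*((z-o[2])/r[:,2])[:,None]
def proj(s,pts):
    c=(np.linalg.inv(s['pose'])@np.c_[pts,np.ones(len(pts))].T).T[:,:3]*[1,-1,-1]
    return cv2.projectPoints(c,np.zeros(3),np.zeros(3),s['K'],s['d'])[0][:,0]
E
python3 - <<'E'
from h import *
import pickle
for n in ('top','side'):
    s=snap(n); cv2.imwrite(f'pics/{n}0.png',s['img'][...,::-1]); pickle.dump(s,open(n+'.pkl','wb')); print(n,np.round(s['pose'],2).tolist())
st=manip.state();print(st['ee_pos'],st['ee_rot'],st['t'],manip.tcp_to_grasp)
E
```

```text
pics
top [[0.02, 0.99, -0.15, 468.43], [-1.0, 0.02, 0.0, -9.95], [0.0, 0.15, 0.99, 1029.53], [0.0, 0.0, 0.0, 1.0]]
side [[0.99, 0.07, -0.13, 506.28], [-0.14, 0.54, -0.83, -753.98], [0.01, 0.84, 0.54, 610.52], [0.0, 0.0, 0.0, 1.0]]
[ 170.64624321 -600.69864276  221.56791943] [ 3.13963085e+00 -1.25834045e-04 -2.86495144e+00] 0.1 18.700000000000003
```

View pics/top0.png

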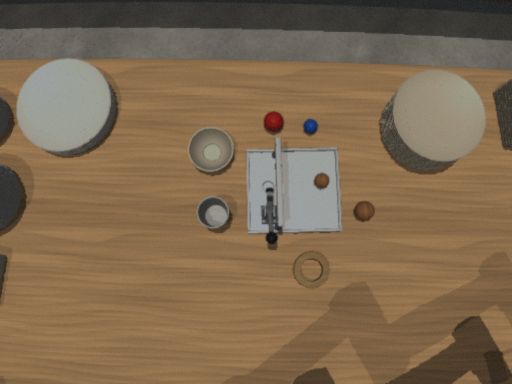

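View pics/side0.png

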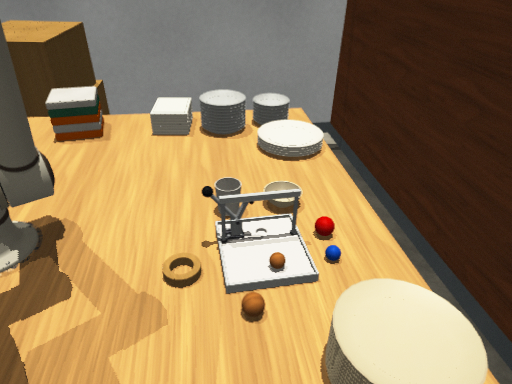

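The top picture shows the jig at about (247–341, 148–234), the small wooden ball on the board at (322,181), the pocket near (268,186) and the knob at (271,239). The bigger wooden ball at (364,211) is a decoy. The side view agrees: ball at (277,260). I'll crop in to get the jig's corners.

```bash
python3 - <<'E'
from h import *
import pickle
s=pickle.load(open('top.pkl','rb'))
c=s['img'][135:250,235:350,::-1]; cv2.imwrite('pics/crop.png',cv2.resize(c,None,fx=5,fy=5,interpolation=cv2.INTER_CUBIC))
E
```

```text
(no output)
```

View pics/crop.png

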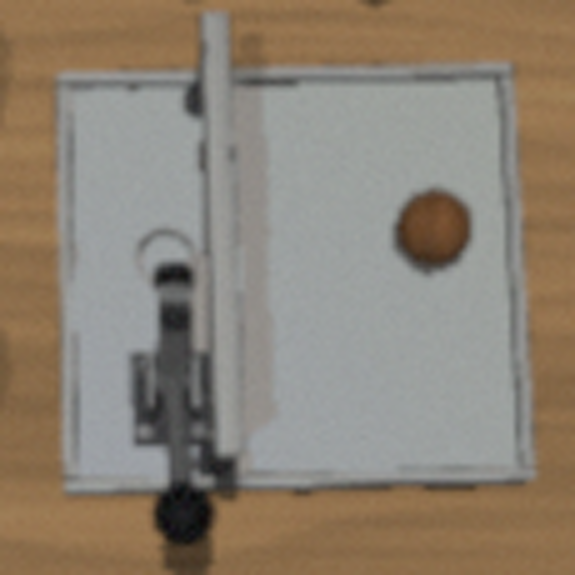

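```bash
cat >> h.py <<'E'
def J(p,pts):
    pts=np.atleast_2d(np.asarray(pts,float)); c,s_=np.cos(p[2]),np.sin(p[2])
    return np.c_[p[0]+c*pts[:,0]-s_*pts[:,1],p[1]+s_*pts[:,0]+c*pts[:,1],pts[:,2]]
def toJ(p,w):
    w=np.atleast_2d(w); d=w[:,:2]-p[:2]; c,s_=np.cos(p[2]),np.sin(p[2])
    return np.c_[c*d[:,0]+s_*d[:,1],-s_*d[:,0]+c*d[:,1],w[:,2]]
E
python3 - <<'E'
from h import *
import pickle
from scipy.optimize import least_squares
s=pickle.load(open('top.pkl','rb'))
f=lambda L:[((x+.5)/5-.5+235,(y+.5)/5-.5+135) for x,y in L]
px=np.array(f([(57,73),(512,63),(535,480),(66,491),(166,256),(216,12),(228,458),(184,515)]))
M=np.array([[51,-91,24],[-171,-91,24],[-171,111,24],[51,111,24],[0,0,16],[-20,-85,144],[-20,105,144],[0,129,149]])
fun=lambda p:(proj(s,J(p,M))-px).ravel()
r=least_squares(fun,[480,0,1.57],x_scale=[1,1,.01],loss='soft_l1'); p=r.x
print(p,np.degrees(p[2])); print(np.round(fun(p).reshape(-1,2),2))
b=atz(s,f([(433,230)]),34); print('ball',b,toJ(p,b))
np.save('jig.npy',p)
s=pickle.load(open('side.pkl','rb'))
pp=proj(s,J(p,M)); print(np.round(pp,1)); print('sideball',proj(s,b), atz(s,[(277.5,260.5)],34))
for n,q in (('bowl',(212,150)),('cup',(213,212)),('tape',(311,269))):
    print(n, toJ(p,atz(pickle.load(open('top.pkl','rb')),[q],{'bowl':42,'cup':85,'tape':24}[n])))
E
```

```text
[640.8397375  -35.70716626   1.61522686] 92.54568178090605
[[-0.27 -0.14]
 [ 0.31  0.02]
 [ 0.15  0.05]
 [-0.42  0.17]
 [-0.02  0.51]
 [-0.06 -0.11]
 [ 0.37 -0.39]
 [-0.08 -0.04]]
ball [[ 654.27556352 -161.45075398   34.        ]] [[-126.21625917   -7.83755042   34.        ]]
[[290.7 213.2]
 [318.9 273.8]
 [225.6 286.1]
 [214.5 221.1]
 [261.  231.3]
 [300.1 189.7]
 [218.3 197.3]
 [206.7 191.6]]
sideball [[276.48632408 260.54159899]] [[ 656.51970837 -161.60441838   34.        ]]
bowl [[130.68123842 -85.90189191  42.        ]]
cup [[125.17298777  66.59463843  85.        ]]
tape [[-94.86915572 198.10675047  24.        ]]
```

```bash
cat >> h.py <<'E'
def tgt(jt,tilt,p=None):  # TCP at jig coords jt (z above counter), tool y=+jig y, leaning tilt deg to jig -x
    p=np.load('jig.npy'); t=np.radians(tilt); c,s_=np.cos(p[2]),np.sin(p[2])
    z=np.array([np.sin(t),0,-np.cos(t)]); y=np.array([0,1,0.]); x=np.cross(y,z)
    return R.from_euler('z',p[2]).as_matrix()@np.c_[x,y,z], J(p,jt)[0]
def plan(jt,tilt):
    st=manip.state(); R0=rot(st['ee_rot']); R1,q=tgt(jt,tilt)
    rv=R.from_matrix(R0.T@R1).as_rotvec(degrees=True); d=q-st['ee_pos']
    print('rotvec deg',rv.round(2),np.linalg.norm(rv).round(1),'shift cm, axes now',(R0.T@d/10).round(2),'axes after turn',(R1.T@d/10).round(2))
def where():
    st=manip.state(); p=np.load('jig.npy'); R1=R.from_euler('z',-p[2]).as_matrix()@rot(st['ee_rot'])
    print('t',round(st['t'],2),'tcp jig',toJ(p,st['ee_pos'])[0].round(1),'z',R1[:,2].round(3),'y',R1[:,1].round(3),'q',np.round(st['qpos'],2),'F',np.round(st['ft_force'],1),'w',round(st['grip_width']*87,1))
E
python3 - <<'E'
from h import *
s=manip.snapshot('wrist'); print(np.round(s['T_tool_cam'],2).tolist())
cv2.imwrite('pics/w0.png',s['img'][...,::-1])
where(); plan([-160,-7.5,130],38)
E
```

```text
[[-0.0, 0.96, 0.29, 80.35], [1.0, 0.0, -0.0, -0.14], [-0.0, 0.29, -0.96, -161.31], [0.0, 0.0, 0.0, 1.0]]
t 0.15 tcp jig [-543.6  494.8  221.7] z [ 0.002  0.    -1.   ] y [0.973 0.23  0.002] q [-1.04  0.39  0.01 -0.   -1.19 -0.26] F [0.9 0.3 0.1] w 86.9
rotvec deg [-25.29 -32.01 -73.71] 84.2 shift cm, axes now [-57.71  25.75   9.21] axes after turn [-24.58 -50.23  30.85]
```

```bash
python3 -m pendant '[[[0,0,0],[-2.3,-2.91,-6.7],2],[[0,0,0],[-2.3,-2.91,-6.7],2],[[0,0,0],[-2.3,-2.91,-6.7],2],[[0,0,0],[-2.3,-2.91,-6.7],2],[[0,0,0],[-2.3,-2.91,-6.7],2],[[0,0,0],[-2.3,-2.91,-6.7],2],[[0,0,0],[-2.3,-2.91,-6.7],2],[[0,0,0],[-2.3,-2.91,-6.7],2]]' && python3 -m pendant '[[[0,0,0],[-2.3,-2.91,-6.7],2],[[0,0,0],[-2.3,-2.91,-6.7],2],[[0,0,0],[-2.3,-2.91,-6.7],2],[[0,0,0],[0,0,0],2]]'; python3 - <<'E'
from h import *
where(); plan([-160,-7.5,130],38)
E
```

```text
t: 0.95
ee_pos: [170.4, -601.3, 222.2]
ee_rot: [3.039, 0.492, -1.93]
ft_force: [-0.3, -0.1, -0.2]
grip_width: 0.36
grasp_force: 0.0
t: 1.35
ee_pos: [171.7, -601.1, 219.3]
ee_rot: [3.141, 0.667, -1.526]
ft_force: [0.2, 0.1, -0.9]
grip_width: 0.235
grasp_force: 0.0
t 1.35 tcp jig [-544.   493.8  219.3] z [ 0.618  0.001 -0.786] y [-0.001  1.     0.001] q [-1.15  0.76  0.58 -0.25 -2.02  1.16] F [ 0.2  0.1 -0.9] w 20.5
rotvec deg [ 0.06  0.2  -0.01] 0.2 shift cm, axes now [-24.67 -50.16  30.71] axes after turn [-24.77 -50.13  30.68]
```

```bash
python3 -m pendant '[[[-1.5,-3.1,1.9],[0,0,0],2],[[-1.5,-3.1,1.9],[0,0,0],2],[[-1.5,-3.1,1.9],[0,0,0],2],[[-1.5,-3.1,1.9],[0,0,0],2],[[-1.5,-3.1,1.9],[0,0,0],2],[[-1.5,-3.1,1.9],[0,0,0],2],[[-1.5,-3.1,1.9],[0,0,0],2],[[-1.5,-3.1,1.9],[0,0,0],2]]' && python3 -m pendant '[[[-1.5,-3.1,1.9],[0,0,0],2],[[-1.5,-3.1,1.9],[0,0,0],2],[[-1.5,-3.1,1.9],[0,0,0],2],[[-1.5,-3.1,1.9],[0,0,0],2],[[-1.5,-3.1,1.9],[0,0,0],2],[[-1.5,-3.1,1.9],[0,0,0],2],[[-1.5,-3.1,1.9],[0,0,0],2],[[-1.5,-3.1,1.9],[0,0,0],2]]' >/dev/null && python3 -m pendant '[[[0,0,0],[0,0,0],2],[[0,0,0],[0,0,0],2]]'; python3 - <<'E'
from h import *
where(); plan([-160,-7.5,34],38)
s=snap('wrist'); cv2.imwrite('pics/w1.png',s['img'][...,::-1])
p=np.load('jig.npy'); print(proj(s,J(p,[[-126,-7.8,34],[0,0,16]])))
E
```

```text
t: 2.15
ee_pos: [411.1, -401.1, 176.8]
ee_rot: [3.141, 0.66, -1.53]
ft_force: [0.1, 0.1, 0.3]
grip_width: 0.23
grasp_force: 0.0
t: 3.15
ee_pos: [649.7, -202.6, 130.3]
ee_rot: [3.141, 0.661, -1.527]
ft_force: [0.5, -0.3, 0.4]
grip_width: 0.228
grasp_force: 0.0
t 3.15 tcp jig [-167.1   -1.4  130.3] z [ 0.614  0.    -0.789] y [0.    1.    0.001] q [-0.36  0.73  0.43 -0.6  -1.57  0.5 ] F [ 0.5 -0.3  0.4] w 19.8
rotvec deg [ 0.02 -0.12 -0.04] 0.1 shift cm, axes now [ 5.35 -0.62  8.04] axes after turn [ 5.37 -0.61  8.02]
[[245.54431807 160.68316656]
 [254.46638992 217.53708637]]
```

View pics/w1.png

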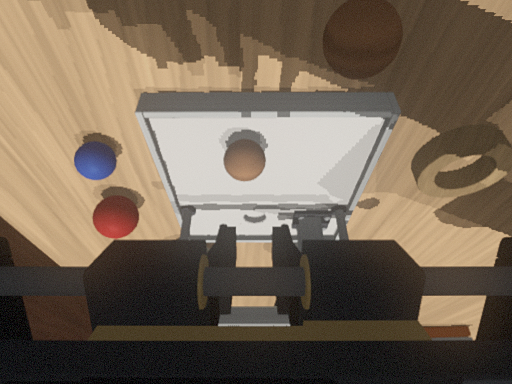

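The wrist view shows the ball at (245,160), where the fit predicted (245.5,160.7), and the pocket at (254,217). The fit is good, so I'll descend behind the ball.

```bash
python3 -m pendant '[[[1.2,-0.15,1.8],[0,0,0],2],[[1.2,-0.15,1.8],[0,0,0],2],[[1.2,-0.15,1.8],[0,0,0],2],[[1.2,-0.15,1.8],[0,0,0],2],[[0.5,0,0.8],[0,0,0],2],[[0,0,0],[0,0,0],2],[[0,0,0],[0,0,0],2]]'; python3 - <<'E'
from h import *
where(); plan([-140,-7.5,32],38); plan([-120,-6,32],38); plan([-36,-0.5,32],38)
E
```

```text
t: 3.9
ee_pos: [655.6, -196.2, 35.0]
ee_rot: [-3.141, 0.661, -1.526]
ft_force: [0.6, 0.0, 0.1]
grip_width: 0.234
grasp_force: 0.0
t 3.9 tcp jig [-161.    -7.6   35. ] z [ 0.614 -0.001 -0.789] y [-0.     1.    -0.001] q [-0.35  0.83  0.38 -0.61 -1.44  0.58] F [0.6 0.  0.1] w 20.4
rotvec deg [-0.03 -0.13  0.03] 0.1 shift cm, axes now [-1.47  0.01  1.52] axes after turn [-1.47  0.01  1.53]
rotvec deg [-0.03 -0.13  0.03] 0.1 shift cm, axes now [-3.05  0.16  2.75] axes after turn [-3.04  0.16  2.76]
rotvec deg [-0.03 -0.13  0.03] 0.1 shift cm, axes now [-9.68  0.71  7.91] axes after turn [-9.66  0.71  7.93]
```

```bash
python3 -m pendant '[[[-0.38,0.01,0.33],[0,0,0],2],[[-0.38,0.01,0.33],[0,0,0],2],[[-0.3,0.02,0.25],[0,0,0],2],[[-0.3,0.02,0.25],[0,0,0],2],[[-0.3,0.02,0.25],[0,0,0],2],[[-0.3,0.02,0.25],[0,0,0],2],[[-0.38,0.02,0.32],[0,0,0],2],[[-0.38,0.02,0.32],[0,0,0],2]]'; python3 - <<'E'
from h import *
where(); plan([-36,-0.5,31],38)
p=np.load('jig.npy')
s=snap('wrist'); b=toJ(p,s['pose'][:3,3]); 
t=snap('top'); 
def ball(s,z=34):
    hsv=cv2.cvtColor(s['img'],cv2.COLOR_RGB2HSV)
    reg=proj(s,J(p,[[-165,-85,16],[45,-85,16],[45,105,16],[-165,105,16]])).astype(np.int32)
    m=np.zeros(hsv.shape[:2],np.uint8); cv2.fillConvexPoly(m,reg,255)
    m&=cv2.inRange(hsv,(3,90,40),(22,255,255))
    n,l,stt,c=cv2.connectedComponentsWithStats(m)
    for i in range(1,n):
        if stt[i,4]>15: print(stt[i],c[i],toJ(p,atz(s,[c[i]],z))[0].round(1))
print('top');ball(t);print('side');ball(snap('side'))
E
```

```text
t: 4.7
ee_pos: [653.1, -161.3, 34.9]
ee_rot: [-3.138, 0.66, -1.524]
ft_force: [0.7, -5.5, 10.6]
grip_width: 0.228
grasp_force: 5.3
t 4.7 tcp jig [-126.    -6.7   34.9] z [ 0.613 -0.002 -0.79 ] y [-0.     1.    -0.003] q [-0.31  0.8   0.32 -0.62 -1.39  0.57] F [ 0.7 -5.5 10.6] w 19.8
rotvec deg [-0.12 -0.21  0.12] 0.3 shift cm, axes now [-6.87  0.62  5.82] axes after turn [-6.85  0.62  5.85]
top
[307 175  14  14 156] [313.97435897 181.46794872] [-109.    -6.1   34. ]
side
```

The tip rode up onto the ball: 10 N upward, with the ball at jig x −109. I'll back off along the tool axis, go lower and push again at the ball's equator.

```bash
python3 -m pendant '[[[0,0,-0.2],[0,0,0],2],[[0,0,-0.3],[0,0,0],2],[[0,0,-0.5],[0,0,0],2],[[0,0,-0.8],[0,0,0],2],[[0,0,-0.6],[0,0,0],2],[[0,0,0],[0,0,0],2]]'; cat >> h.py <<'E'
def ball(s,z=34):
    p=np.load('jig.npy'); hsv=cv2.cvtColor(s['img'],cv2.COLOR_RGB2HSV)
    reg=proj(s,J(p,[[-165,-85,16],[45,-85,16],[45,105,16],[-165,105,16]])).astype(np.int32)
    m=np.zeros(hsv.shape[:2],np.uint8); cv2.fillConvexPoly(m,reg,255)
    m&=cv2.inRange(hsv,(3,90,40),(22,255,255))
    n,l,stt,c=cv2.connectedComponentsWithStats(m)
    for i in range(1,n):
        if stt[i,4]>15: print('ball',stt[i],c[i].round(1),toJ(p,atz(s,[c[i]],z))[0].round(1))
E
python3 - <<'E'
from h import *
where(); plan([-143,-6.5,25],38)
t=snap('top'); ball(t)
E
```

```text
t: 5.45
ee_pos: [653.4, -176.0, 52.9]
ee_rot: [-3.139, 0.661, -1.526]
ft_force: [0.4, -1.0, 0.7]
grip_width: 0.234
grasp_force: 0.0
t 5.45 tcp jig [-140.7   -6.3   52.9] z [ 0.614 -0.002 -0.79 ] y [ 0.001  1.    -0.002] q [-0.33  0.79  0.35 -0.62 -1.43  0.56] F [ 0.4 -1.   0.7] w 20.3
rotvec deg [-0.1  -0.14  0.03] 0.2 shift cm, axes now [ 1.9  -0.01  2.06] axes after turn [ 1.9  -0.02  2.06]
ball [307 175  14  14 144] [313.7 181.8] [-108.4   -5.3   34. ]
```

```bash
python3 -m pendant '[[[0.6,0.02,0.2],[0,0,0],2],[[0.6,0.02,0.3],[0,0,0],2],[[0.4,0,0.6],[0,0,0],2],[[0.3,0,0.6],[0,0,0],2],[[0,0,0.36],[0,0,0],2],[[0,0,0],[0,0,0],2],[[0,0,0],[0,0,0],2]]'; python3 - <<'E'
from h import *
where(); plan([-115,-5,25],38);plan([-34,-0.5,25],38)
t=snap('top'); ball(t)
E
```

```text
t: 6.2
ee_pos: [652.8, -177.1, 24.3]
ee_rot: [-3.141, 0.662, -1.526]
ft_force: [0.5, 0.8, 0.7]
grip_width: 0.229
grasp_force: 0.0
t 6.2 tcp jig [-141.8   -5.7   24.3] z [ 0.614 -0.    -0.789] y [-0.  1. -0.] q [-0.33  0.82  0.34 -0.62 -1.4   0.58] F [0.5 0.8 0.7] w 19.9
rotvec deg [-0.01 -0.09  0.03] 0.1 shift cm, axes now [-2.16  0.07  1.59] axes after turn [-2.16  0.07  1.59]
rotvec deg [-0.01 -0.09  0.03] 0.1 shift cm, axes now [-8.55  0.52  6.57] axes after turn [-8.54  0.52  6.58]
ball [307 175  14  14 144] [313.8 181.8] [-108.6   -5.4   34. ]
```

```bash
python3 -m pendant '[[[-0.31,0.02,0.24],[0,0,0],2],[[-0.31,0.02,0.24],[0,0,0],2],[[-0.25,0.02,0.2],[0,0,0],2],[[-0.25,0.02,0.2],[0,0,0],2],[[-0.25,0.02,0.2],[0,0,0],2],[[-0.25,0.02,0.2],[0,0,0],2],[[-0.31,0.02,0.24],[0,0,0],2],[[-0.31,0.02,0.24],[0,0,0],2]]'; python3 - <<'E'
from h import *
where(); plan([-34,-0.5,25],38)
t=snap('top'); ball(t)
E
```

```text
t: 7.05
ee_pos: [649.8, -148.6, 24.1]
ee_rot: [-3.141, 0.662, -1.526]
ft_force: [-0.3, -0.1, 0.1]
grip_width: 0.234
grasp_force: 0.0
t 7.05 tcp jig [-113.2   -3.9   24.1] z [ 0.614 -0.    -0.789] y [-0.  1. -0.] q [-0.3   0.8   0.29 -0.63 -1.37  0.57] F [-0.3 -0.1  0.1] w 20.4
rotvec deg [-0.01 -0.09  0.01] 0.1 shift cm, axes now [-6.31  0.34  4.79] axes after turn [-6.3   0.34  4.8 ]
ball [301 176  13  14 150] [307.1 182.7] [-92.5  -3.6  34. ]
```

```bash
python3 -m pendant '[[[-0.31,0.016,0.24],[0,0,0],2],[[-0.31,0.016,0.24],[0,0,0],2],[[-0.31,0.016,0.24],[0,0,0],2],[[-0.31,0.016,0.24],[0,0,0],2],[[-0.31,0.016,0.24],[0,0,0],2],[[-0.31,0.016,0.24],[0,0,0],2],[[-0.31,0.016,0.24],[0,0,0],2],[[-0.31,0.016,0.24],[0,0,0],2]]'; python3 -c "
from h import *
ball(snap('top'))"; python3 -m pendant '[[[-0.31,0.016,0.24],[0,0,0],2],[[-0.31,0.016,0.24],[0,0,0],2],[[-0.31,0.016,0.24],[0,0,0],2],[[-0.31,0.016,0.24],[0,0,0],2],[[-0.31,0.016,0.24],[0,0,0],2],[[-0.31,0.016,0.24],[0,0,0],2],[[-0.31,0.016,0.24],[0,0,0],2]]'; python3 - <<'E'
from h import *
where(); plan([-34,-0.5,25],38)
t=snap('top'); ball(t); ball(snap('side'))
w=snap('wrist');cv2.imwrite('pics/w2.png',w['img'][...,::-1])
E
```

```text
t: 7.9
ee_pos: [647.1, -117.3, 24.2]
ee_rot: [-3.141, 0.662, -1.526]
ft_force: [0.7, 0.2, 1.1]
grip_width: 0.228
grasp_force: 0.0
ball [324 158   4  18  49] [325.5 166.4] [-138.1  -41.8   34. ]
ball [287 177  14  14 153] [293.9 183.6] [-61.2  -2.2  34. ]
t: 8.65
ee_pos: [644.8, -90.0, 24.3]
ee_rot: [-3.141, 0.662, -1.526]
ft_force: [-0.4, 0.0, 0.3]
grip_width: 0.225
grasp_force: 0.0
t 8.65 tcp jig [-54.4  -1.6  24.3] z [ 0.614 -0.    -0.789] y [-0.  1. -0.] q [-0.22  0.76  0.21 -0.66 -1.3   0.54] F [-0.4  0.   0.3] w 19.6
rotvec deg [-0.01 -0.09  0.01] 0.1 shift cm, axes now [-1.65  0.11  1.2 ] axes after turn [-1.65  0.11  1.2 ]
ball [311 159   4  16  46] [313.  165.8] [-108.3  -43.9   34. ]
ball [283 178   7  13  70] [285.3 184.3] [-41.   -0.9  34. ]
```

View pics/w2.png

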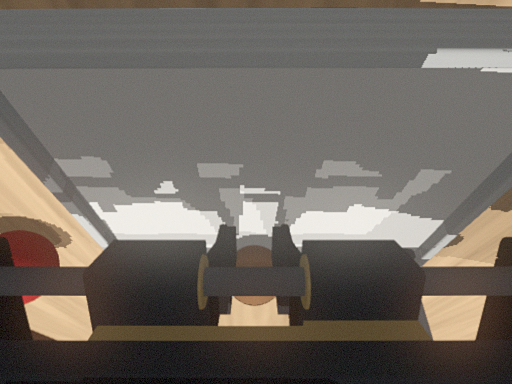

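The wrist view shows the ball centred between the fingers at (255,275). I'll keep pushing slowly towards the pocket's edge.

```bash
python3 -m pendant '[[[-0.28,0.02,0.21],[0,0,0],2],[[-0.28,0.02,0.21],[0,0,0],2],[[-0.25,0.02,0.19],[0,0,0],2],[[-0.25,0.02,0.19],[0,0,0],2],[[-0.25,0.02,0.19],[0,0,0],2],[[-0.25,0.01,0.19],[0,0,0],2],[[-0.2,0,0.16],[0,0,0],2],[[0,0,0],[0,0,0],2]]'; python3 - <<'E'
from h import *
where()
t=snap('top'); ball(t,28); s=snap('side'); p=np.load('jig.npy'); print(proj(s,J(p,[[0,0,28]])))
a=t['img'][135:250,235:350,::-1]; b=s['img'][190:290,200:320,::-1]
cv2.imwrite('pics/c2.png',np.hstack([cv2.resize(a,(400,400)),cv2.resize(b[:, :100],(400,400))]))
E
```

```text
t: 9.6
ee_pos: [642.7, -67.8, 24.6]
ee_rot: [-3.141, 0.662, -1.526]
ft_force: [-0.3, -0.6, -0.3]
grip_width: 0.228
grasp_force: 0.0
t 9.6 tcp jig [-32.2  -0.5  24.6] z [ 0.615  0.    -0.789] y [-0.  1. -0.] q [-0.2   0.75  0.19 -0.67 -1.27  0.53] F [-0.3 -0.6 -0.3] w 19.9
ball [301 159   4  13  37] [302.5 164.4] [-84.2 -49.3  28. ]
ball [261 178  14  13 126] [267.2 184. ] [ 1.5 -3.7 28. ]
[[261.08196434 227.58077614]]
```

View pics/c2.png

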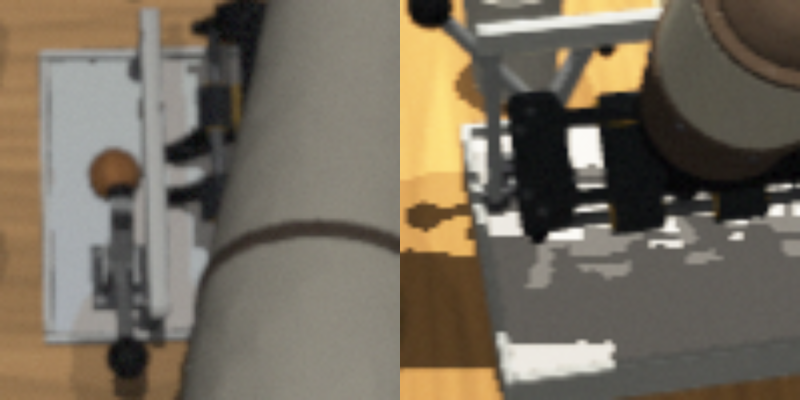

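The picture shows the ball in the pocket beside the clamp's pad, about (112,172) in the left crop. I'll back away along the tool axis and check it's seated.

```bash
python3 -m pendant '[[[0,0,-0.5],[0,0,0],2],[[0,0,-1.5],[0,0,0],2],[[0,0,-2.5],[0,0,0],2],[[0,0,-3],[0,0,0],2],[[0,0,-3],[0,0,0],1],[[0,0,-3],[0,0,0],0],[[0,0,-2],[0,0,0],0],[[0,0,0],[0,0,0],0]]'; python3 - <<'E'
from h import *
where(); plan([2,170,200],0)
t=snap('top'); ball(t,28); s=snap('side'); ball(s,28)
p=np.load('jig.npy'); print(proj(t,J(p,[[0,0,28]])),proj(s,J(p,[[0,0,28]])))
E
```

```text
t: 10.5
ee_pos: [648.2, -166.8, 150.6]
ee_rot: [-3.133, 0.657, -1.524]
ft_force: [1.2, 0.6, -0.2]
grip_width: 0.02
grasp_force: 0.0
t 10.5 tcp jig [-131.3   -1.5  150.6] z [ 0.611 -0.007 -0.792] y [ 0.002  1.    -0.007] q [-0.32  0.68  0.39 -0.61 -1.55  0.46] F [ 1.2  0.6 -0.2] w 1.7
rotvec deg [-4.300e-01  3.767e+01 -1.000e-02] 37.7 shift cm, axes now [-13.61  17.15   4.12] axes after turn [-13.33  17.15  -4.94]
ball [262 179  13  13 117] [267.7 184.5] [ 0.4 -2.3 28. ]
ball [255 221  16  14 115] [262.4 227.6] [-0.6 -3.2 28. ]
[[267.92551264 185.46566145]] [[261.08196434 227.58077614]]
```

The ball is seated: both cameras agree with the pocket to within about a pixel. Next I'll turn upright and move above the near side of the knob.

```bash
python3 -m pendant '[[[0,0,0],[0,7.5,0],0],[[0,0,0],[0,7.5,0],0],[[0,0,0],[0,7.5,0],0],[[0,0,0],[0,7.5,0],0],[[0,0,0],[0,7.5,0],0],[[0,0,-1.5],[0,0,0],0],[[0,0,-1.5],[0,0,0],0],[[0,0,-2],[0,0,0],0]]' && python3 -m pendant '[[[-2.2,2.85,0],[0,0,0],0],[[-2.2,2.85,0],[0,0,0],0],[[-2.2,2.85,0],[0,0,0],0],[[-2.2,2.85,0],[0,0,0],0],[[-2.2,2.85,0],[0,0,0],0],[[-2.2,2.85,0],[0,0,0],0],[[0,0,0],[0,0,0],0],[[0,0,0],[0,0,0],0]]'; python3 - <<'E'
from h import *
where(); plan([2,172,145],0); plan([2,80,145],0)
E
```

```text
t: 11.4
ee_pos: [645.5, -162.0, 194.8]
ee_rot: [3.137, 0.008, -1.524]
ft_force: [-0.8, -0.2, 1.3]
grip_width: 0.006
grasp_force: 0.0
t: 12.2
ee_pos: [469.5, -38.8, 197.3]
ee_rot: [3.141, 0.007, -1.524]
ft_force: [1.7, -1.4, -0.0]
grip_width: 0.007
grasp_force: 0.0
t 12.2 tcp jig [  4.5 171.3 197.3] z [ 0.007  0.    -1.   ] y [-0.002  1.     0.   ] q [ 0.26  0.14 -0.39 -0.01 -1.04 -0.21] F [ 1.7 -1.4 -0. ] w 0.6
rotvec deg [0.02 0.41 0.13] 0.4 shift cm, axes now [0.29 0.06 5.23] axes after turn [0.25 0.07 5.23]
rotvec deg [0.02 0.41 0.13] 0.4 shift cm, axes now [ 0.31 -9.14  5.23] axes after turn [ 0.25 -9.13  5.23]
```

```bash
python3 -m pendant '[[[0.1,0,1.8],[0,0,0],0],[[0.1,0,1.8],[0,0,0],0],[[0.05,0,1.6],[0,0,0],0],[[0,-0.5,0],[0,0,0],0],[[0,-0.6,0],[0,0,0],0],[[0,-0.6,0],[0,0,0],0],[[0,-0.6,0],[0,0,0],0],[[0,-0.6,0],[0,0,0],0]]' && python3 -m pendant '[[[0,-0.7,0],[0,0,0],0],[[0,-0.7,0],[0,0,0],0],[[0,-0.7,0],[0,0,0],0],[[0,-0.7,0],[0,0,0],0]]'; python3 - <<'E'
from h import *
where(); plan([2,80,145],0)
E
```

```text
t: 13.0
ee_pos: [492.4, -41.5, 145.5]
ee_rot: [3.124, 0.006, -1.528]
ft_force: [-20.1, -0.5, 14.8]
grip_width: 0.005
grasp_force: 9.3
t: 13.4
ee_pos: [525.6, -39.8, 146.6]
ee_rot: [3.137, 0.006, -1.527]
ft_force: [-6.5, -0.0, 7.4]
grip_width: 0.005
grasp_force: 3.8
t 13.4 tcp jig [  1.1 115.3 146.6] z [ 0.006  0.004 -1.   ] y [0.    1.    0.004] q [ 0.23  0.29 -0.33 -0.01 -0.95 -0.18] F [-6.5 -0.   7.4] w 0.4
rotvec deg [ 0.25  0.36 -0.01] 0.4 shift cm, axes now [-0.09 -3.53  0.14] axes after turn [-0.09 -3.53  0.16]
```

```bash
python3 -m pendant '[[[0,-0.6,0],[0,0,0],0],[[0,-0.6,0],[0,0,0],0],[[0,-0.6,0],[0,0,0],0],[[0,-0.6,0],[0,0,0],0],[[0,-0.6,0],[0,0,0],0],[[0,-0.6,0],[0,0,0],0],[[0,-0.3,0],[0,0,0],0],[[0,0,0],[0,0,0],0]]'; python3 - <<'E'
from h import *
where()
t=snap('top'); ball(t,28); s=snap('side')
a=t['img'][135:250,235:350,::-1]; b=s['img'][170:290,190:310,::-1]
cv2.imwrite('pics/c3.png',np.hstack([cv2.resize(a,(400,400)),cv2.resize(b,(400,400))]))
E
```

```text
t: 14.2
ee_pos: [566.9, -37.3, 145.4]
ee_rot: [-3.141, 0.007, -1.526]
ft_force: [-0.0, -0.2, 0.6]
grip_width: 0.005
grasp_force: 0.0
t 14.2 tcp jig [  1.7  74.  145.4] z [ 0.007 -0.    -1.   ] y [ 0.  1. -0.] q [ 0.22  0.36 -0.24 -0.01 -0.97 -0.17] F [-0.  -0.2  0.6] w 0.4
```

View pics/c3.png

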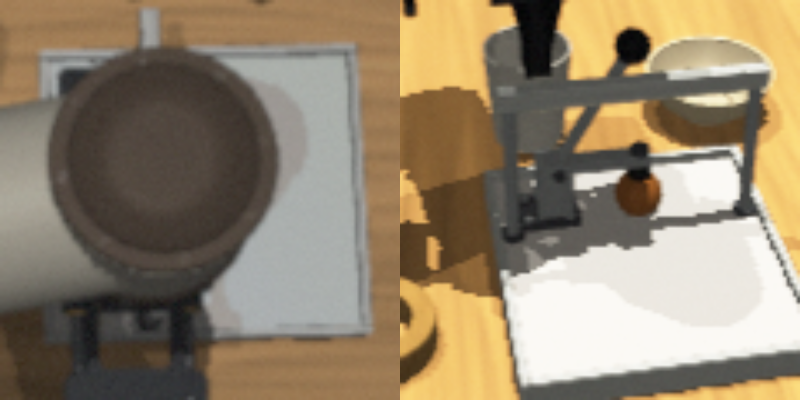

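The side view shows the handle gone over, with the knob at (632,45) in the crop, and the pad pressing on the ball at (638,190). I'll retreat straight up and verify.

```bash
python3 -m pendant '[[[0,0.5,-1],[0,0,0],0],[[0,0.5,-2],[0,0,0],0],[[0,1,-3],[0,0,0],0],[[0,3,-3],[0,0,0],0],[[0,4,-2],[0,0,0],0],[[0,4,0],[0,0,0],0],[[0,0,0],[0,0,0],0],[[0,0,0],[0,0,0],0]]'; python3 - <<'E'
from h import *
import pickle
where(); p=np.load('jig.npy')
t=snap('top'); ball(t,28); s=snap('side'); ball(s,28)
a=.65-1.15; k=[[0,62+110*np.sin(a),61+110*np.cos(a)]]; print('knob expected',proj(s,J(p,k)),proj(t,J(p,k)))
for n,c in (('top',t),('side',s)):
    o=pickle.load(open(n+'.pkl','rb')); print(n,[np.abs(o['img'][r].astype(int)-c['img'][r]).mean().round(1) for r in ((np.s_[125:175,187:237],np.s_[195:230,195:232],np.s_[250:290,290:330]) if n=='top' else (np.s_[182:208,265:300],np.s_[180:200,215:240],np.s_[255:285,162:202]))])
cv2.imwrite('pics/fin.png',np.hstack([cv2.resize(t['img'][110:300,180:370,::-1],(400,400)),cv2.resize(s['img'][160:300,160:300,::-1],(400,400))]))
E
```

```text
t: 15.1
ee_pos: [435.8, -44.1, 257.0]
ee_rot: [-3.138, 0.008, -1.526]
ft_force: [0.3, -0.8, 0.2]
grip_width: 0.002
grasp_force: 0.0
t 15.1 tcp jig [  0.8 205.2 257. ] z [ 0.008 -0.003 -1.   ] y [-0.     1.    -0.003] q [ 0.27  0.03 -0.36 -0.01 -1.18 -0.22] F [ 0.3 -0.8  0.2] w 0.2
ball [262 181   4  11  30] [263.4 186.2] [10.7  1.6 28. ]
ball [255 222  13  13 135] [261.  228.2] [-2.3  0.7 28. ]
knob expected [[258.65597706 183.75677503]] [[269.84250695 179.29131222]]
top [np.float64(6.7), np.float64(6.3), np.float64(34.5)]
side [np.float64(8.2), np.float64(9.3), np.float64(13.6)]
```

View pics/fin.png

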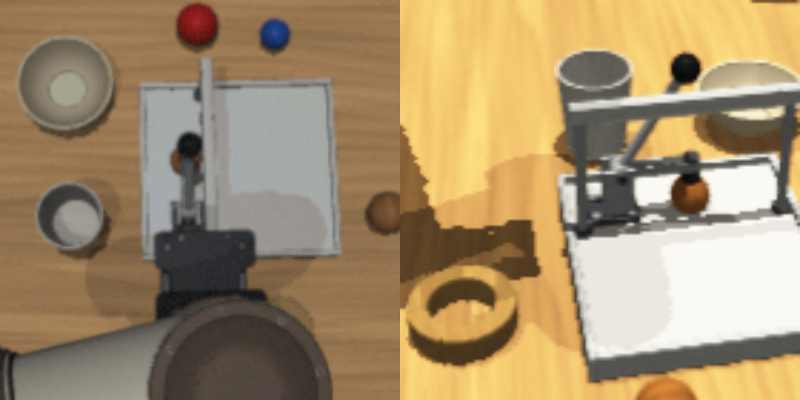

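The clamp is shut on the seated ball: the knob is at (685,68) in the right crop, which maps to about (259,184) in the full image, as expected. The bowl, cup and tape haven't moved, and the arm is clear.

```bash
python3 -c "
from plant import manip
print(manip.sign_off())"
```

```text
the job is handed in; nothing more can be done
None
```

The job is handed in at about 15 s: the ball is seated in the pocket, the clamp is shut on it, and the bowl, cup and tape were not touched; on the first push the fingertips rode up on the ball and pressed it at about 10 N, so I backed off and pushed again lower.

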